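# Third hand at the gluing jig

## Robot

A 6-joint arm with a two-finger parallel gripper is mounted at the origin on the work surface. World frame = base frame: x ahead of the robot, y to its left, z up, the work surface at z = 0. Lengths are in m, angles in rad, forces in N, time in s.
With the tool pointing down it reaches from about 0.325 to 0.925 m from the base axis. Payload 3.1 kg.
Tool frame: the origin (TCP) lies midway between the tips of the shut fingers; the grasp point (between the pads) lies 19 mm behind it (robot.grip_depth is the distance from the TCP to the grasp point, in m); z points along the fingers, y is the line along which they close (so a half turn about z gives the same grasp; the last joint's range is limited). The gripper opens to 85 mm and grips with 20 to 120 N. Pads are 22 mm wide; open, the fingers measure 114 mm over their backs; the gripper's body (76 mm by 85 mm) begins 54 mm behind the grasp point. The pads swing forward as they close: fully open they stand 13 mm farther back than shut.
Start: joints at [1.064, 0.217, 1.613, -0, 1.311, -0.112], TCP at [0.24, 0.577, 0.231] pointing down, gripper open.
Joint ranges: [-2.75, 2.75], [-0.78, 2.1], [0.31, 2.55], [-1.13, 4.27], [0.13, 2.63], [-2.58, 2.58]. Speed limits (rad/s): [2.79, 2.79, 3.14, 3.14, 3.14, 3.14].

## Interface

Orientations are given as a rotation vector (axis times angle).
In Python, from bench import robot, capture, get_calibration, workorder gives the robot as it stands.
- The arm moves only by the tool play_rows, never from a script. Its argument "steps" is a list that holds one entry, the list of rows, each a list of 7 numbers: the shift along the tool's x, y, z in m, then the turn, a rotation vector about the tool's x, y, z in degrees, then the gripper's target within -1 to 1 (shut at 1, half-way at 0, fully open at -1). A call has 1 to 10 rows; each row shifts and turns the commanded pose from where the row before left it, along the tool's axes as they then stand; what a row does not reach is not made up. A row lasts 1/12 s, in which the tool goes at most 41.7 mm and 7.16 degrees, less where a joint would pass 70% of its speed; a pose out of reach is approached as far as the arm can. A call is refused whole if a number of a shift passes 0.0417 or a number of a turn 7.16, either way. A call with a gripper value outside its range is refused whole. The fingers move at their own pace and stop on an object; "grip_force" is the grip in N (left out, the last holds). Time passes only in rows, so rows that do not move let the fingers close. It gives the time, the measured TCP pose, the force, the opening and the grip force at its end, in the units of the state.
- robot.read_state(): the state, without advancing time (a new reading comes with each control period).
- capture(name): name is "scene" or "top" or "wrist"; returns the picture (420x560x3 uint8, red, green, blue); there is no depth.
- get_calibration(name): a dict with "intrinsics" (3x3 intrinsics, pixels), "position" and "attitude" of the camera in the world. Camera axes: x right, y up, looking along -z (the intrinsics and any distortion apply to the point x, -y, -z); pixel columns grow to the right and rows downward; lengths in m; the calibration is good to about 2 mm. A picture is of the moment at which its call begins: read the wrist's pose just before it. get_calibration takes no time and is no camera call; for the wrist camera it gives the pose at the moment of the call.
- workorder.sign_off(): hands the job in; it is judged then, once.
The state is a dict: "t": time; "joint_positions": joint angles; "joint_velocities": joint speeds; "joint_efforts": joint torques, N m; "position": TCP position; "ee_rot": TCP orientation; "ft_force": force on the tool from outside, world axes, zero at the start; "wrist_torque": the same for the moment, N m; "width": finger opening in m; "grasp_force": force on a finger pad.
Only numpy, scipy, OpenCV 4.12 (cv2) and the standard library are available. Lean on these libraries where they do the work, as an engineer would, in place of code of your own. Each camera call takes 0.05 s, during which the arm holds its last target. There are 200 camera calls.

## Task

Be my third hand at the gluing jig: pick the ruined stone wall off the cardboard strip and stand it on the sandy base board in the jig, its flat back against the long fence and its end up against the end stop. Then press it back against the long fence, firmly but without shoving (about 10 N, the weight of a one-kilo bag), and keep that push steady for a good three seconds so that I can pin it down; the resin cracks under a hard shove. Finish while you are still pressing, do not let go, and leave the drying bases, the paint pot and the glue bottle where they are.

Things in the scene. Friction and masses are not known exactly. Their poses are not given: they have to be found in the camera images.
- wall_mid (a point): Grey resin ruined house wall, loose, 0.1 to 0.17 kg, upright: 100 mm long (its y), 100 tall (z), slab 10 thick (x). Point: mid thickness and length, half-way up (50 mm from foot and top). Flat back is the -x face, 5 mm away. Only the centre pier, 36 mm wide in y, reaches the top; it is plain above 44 mm and can be pinched from above across its 10 mm. Start yaw is within 1 rad of the jig's.
- wall: The same wall, origin at the centre of the slab's foot, axes as wall_mid. Its front (+x) has stones in relief, a plinth along the foot (8 mm high, out to x = 15 mm) and a short buttress (16 mm wide, 44 mm high, same depth). A window opening on either side of the pier; the +y end is 78 mm tall, the -y end 60 mm.
- corner (a point): Inner corner of the jig, where the faces of long fence and end stop and the top of the sandy base board meet, 10 mm above the bench. x points out from the fence over the board, y along the fence towards the end stop (room is at +x, -y), z up. The wall belongs with its back on the fence and its +y end at the stop: wall_mid at x = 5, y = -50, z = 50 mm from here, its axes parallel to these.
- jig: The gluing jig, fixed: dark steel tray 170 x 230 mm with a 12 mm lip on its two open sides; origin at the centre of its underside, axes as corner. The base board is 110 mm (x) by 150 mm (y) from the corner, its surface 6 mm above the tray's; three 12 mm square magnets stand 4 mm above the board at its edges, 110 mm out from the fence or 150 mm from the stop, clear of the wall's place.
- fence: The jig's long aluminium fence: upright plate 6 mm thick, 230 mm long (y), its top 44 mm above the base board (54 above the bench). Fixed and rigid: a wall pushed on it takes up load within tenths of a millimetre, so approach slowly and trim the push by feel. Origin at the centre of its underside, inner face at x = +3 mm, axes as corner.
- end_stop: The short aluminium fence across the +y end of the long one: 130 mm long (x), 6 mm thick, just as tall, fixed. Its origin is at the centre of its underside; its inner face is at -3 mm in y.
- card: Flat cardboard drying strip, 110 x 300 x 4 mm, fixed to the bench; the wall and two bases stand on it. Its origin is at the centre of its underside, z of its top is 4 mm.
- base_a_mid (a point): Loose round scenic base, sand-brown on a white rim, 40 mm across and 6 mm thick, drying near one end of the cardboard; the point is its centre. Leave alone.
- base_b_mid (a point): A second such base near the other end of the cardboard. Leave alone.
- wash_pot: Loose dark brown paint pot with a clear cap, 33 mm across and 62 mm tall, standing beyond the jig's open side. Origin at the centre of its foot. Leave alone.
- glue_bottle: Loose white glue bottle with a red cap, 30 mm across and 85 mm tall, standing beyond the jig's open side. Origin at the centre of its foot. Leave alone.

How it is judged:
On the way:
1. the wall stands in its place in the corner of the jig and is pressed on the long fence with a steady 5 to 15 N for two and a half seconds (x of wall_mid in the frame of corner between 0.002 and 0.008 m and y of wall_mid in the frame of corner between -0.0545 and -0.048 m and z of wall_mid in the frame of corner between 0.047 and 0.054 m and angle between the x axis of wall_mid and the x axis of corner, either way round below 0.04 rad and angle between wall_mid's own z axis and vertical below 0.06 rad and contact force between wall and fence between 5 and 15 N), for 2.5 s.
At the end, for the whole second after the job is handed in: The wall stands on the base board (within 4 mm), upright (0.06 rad), its flat back on the long fence (within 3 mm and 0.04 rad), its +y end no more than 4.5 mm from the end stop, at rest, and the robot still presses it on the long fence with 5 to 15 N (all of step 1 and linear speed of wall below 0.01 m/s); the arm keeps its last pose, push and grip.
It fails at once if the wall is shoved against the long fence with more than 40 N (contact force between wall and fence above 40 N).
It fails at once if the first drying base is moved by more than 10 mm or tipped (distance of base_a_mid from where it was at the start of the episode above 0.01 m or angle between base_a_mid's own z axis and vertical above 0.3 rad).
It fails at once if the second drying base is moved by more than 10 mm or tipped (distance of base_b_mid from where it was at the start of the episode above 0.01 m or angle between base_b_mid's own z axis and vertical above 0.3 rad).
It fails at once if the paint pot is moved by more than 10 mm or tipped (distance of wash_pot from where it was at the start of the episode above 0.01 m or angle between wash_pot's own z axis and vertical above 0.3 rad).
It fails at once if the glue bottle is moved by more than 10 mm or tipped (distance of glue_bottle from where it was at the start of the episode above 0.01 m or angle between glue_bottle's own z axis and vertical above 0.3 rad).
It also fails if it takes over 64 s, if anything falls off the work surface, if the arm or the gripper's body presses on something with over 40 N, if the wrist force passes 120 N, or if a joint passes its speed limit or range.

## Working session

There is one attempt and no reset: what is moved stays moved. The work goes in short steps, Python scripts to look and compute and a tool call to move; the robot and the scene stay as the last step left them, time stands still between calls to the robot, and variables do not carry over. Pictures are saved under pics/ and viewed, at most 10 in all, crops included, and the job is handed in when it is done.

Besides the shell and the picture viewer there is one more tool, called by a JSON object that holds its "name" and its "arguments". play_rows: Moves the arm, as the interface text tells. Its arguments: {"type":"object","properties":{"steps":{"type":"array"},"grip_force":{"type":"number"}},"required":["steps"]}

```bash
mkdir -p pics
python3 - <<'E'
from bench import robot, capture, get_calibration
import cv2
for n in("top","scene"):
    im=capture(n); cv2.imwrite(f"pics/{n}0.png",cv2.resize(im[:,:,::-1],(800,600),interpolation=cv2.INTER_CUBIC))
    c=get_calibration(n); print(n,c)
s=robot.read_state(); print(s)
E
```

```text
top {'intrinsics': array([[540.62318845,   0.        , 280.80086193],
       [  0.        , 540.62318845, 210.95464185],
       [  0.        ,   0.        ,   1.        ]]), 'position': array([0.47038169, 0.02282668, 1.03651826]), 'attitude': array([ 0.0587523 , -0.10056793, -1.59711129])}
scene {'intrinsics': array([[458.14195325,   0.        , 283.18381141],
       [  0.        , 458.14195325, 208.79951213],
       [  0.        ,   0.        ,   1.        ]]), 'position': array([ 1.05175811, -0.37592737,  0.94694691]), 'attitude': array([0.55873912, 0.26697851, 0.84993024])}
{'t': 0.1, 'joint_positions': array([ 1.06376957e+00,  2.17681590e-01,  1.61477477e+00,  7.11537683e-06,
        1.31127717e+00, -1.12208139e-01]), 'joint_velocities': array([ 0.00102814, -0.00218041, -0.0042026 , -0.00061997,  0.00051617,
        0.00172405]), 'joint_efforts': array([ 1.55858652e-04, -3.98074722e+01, -3.04968202e+01, -2.47927613e-05,
        4.18552911e-03,  1.34571368e-05]), 'position': array([0.24002887, 0.57628675, 0.23009648]), 'ee_rot': array([-0.61603265, -3.07992835,  0.00319901]), 'ft_force': array([-0.89080776,  0.0673419 ,  0.22683309]), 'wrist_torque': array([ 0.00418824,  0.05737718, -0.03502958]), 'grasp_force': 0.0, 'width': 0.08543003126973565}
```

View pics/top0.png

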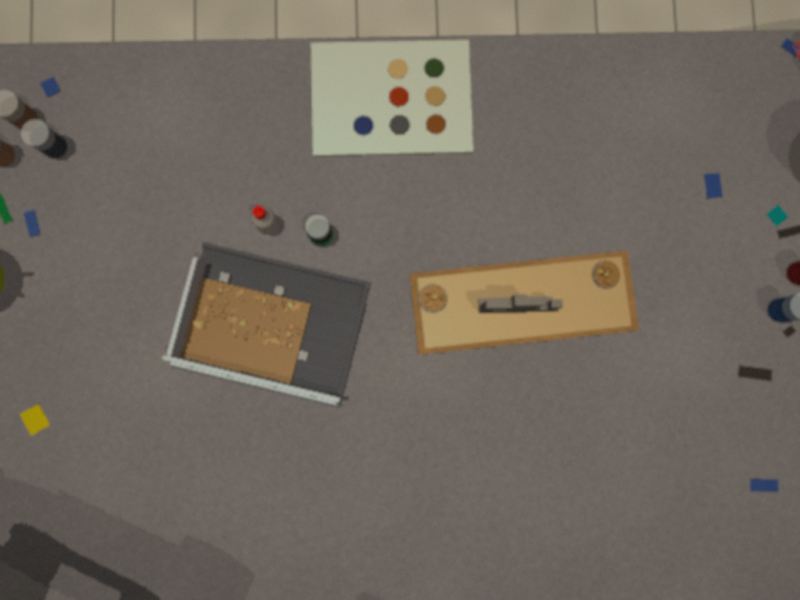

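View pics/scene0.png

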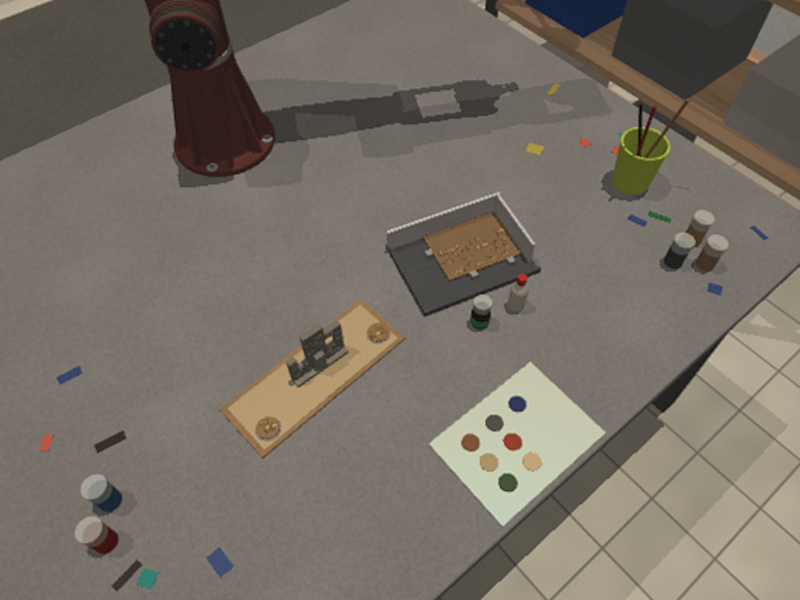

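The top view shows the fence running (168,360)–(340,402), the end stop (196,258)–(168,360), and the wall at (519,303) with its front up in the image. The scene view shows the tall +y end toward the jig. Next, an enlarged crop to measure from.

```bash
cat > h.py <<'E'
import numpy as np, cv2
from scipy.spatial.transform import Rotation as R
def ray(c,u,v):
    K=c["intrinsics"]; d=np.array([(u-K[0,2])/K[0,0],-(v-K[1,2])/K[1,1],-1.])
    return R.from_rotvec(c["attitude"]).apply(d)
def pix2w(c,u,v,z):
    d=ray(c,u,v); p=np.array(c["position"]); return p+d*(z-p[2])/d[2]
def w2pix(c,P):
    q=R.from_rotvec(c["attitude"]).inv().apply(np.atleast_2d(P)-c["position"])
    K=c["intrinsics"]; return np.c_[K[0,2]+K[0,0]*q[:,0]/-q[:,2],K[1,2]+K[1,1]*q[:,1]/q[:,2]]
E
python3 - <<'E'
from h import *
from bench import capture,get_calibration
im=capture("top"); c=get_calibration("top")
a=im[165:295,105:265,::-1]; b=im[165:295,280:450,::-1]
cv2.imwrite("pics/jig.png",cv2.resize(a,None,fx=4.5,fy=4.5,interpolation=cv2.INTER_CUBIC))
for n,(u,v,z) in dict(corner=(186*.7,358*.7,.01),boardend=(292*.7,382*.7,.01),boardtop=(204*.7,280*.7,.01),wallL=(479*.7,303*.7,.08),walltop=(519*.7,297*.7,.104),pot=(318*.7,228*.7,.062),glue=(261*.7,212*.7,.085),basea=(433*.7,298*.7,.01),baseb=(606*.7,274*.7,.01)).items(): print(n,pix2w(c,u,v,z).round(4))
for u,v in((414,275),(627,253),(636,328),(419,352)):print('card',pix2w(c,u*.7,v*.7,.004).round(4))
E
```

```text
corner [0.5067 0.2796 0.01  ]
boardend [0.4712 0.141  0.01  ]
boardtop [0.6097 0.2557 0.01  ]
wallL [ 0.5624 -0.1011  0.08  ]
walltop [ 0.5661 -0.1472  0.104 ]
pot [0.6658 0.099  0.062 ]
glue [0.6832 0.1677 0.085 ]
basea [ 0.5775 -0.0487  0.01  ]
baseb [ 0.6039 -0.2836  0.01  ]
card [ 0.61   -0.0245  0.004 ]
card [ 0.6327 -0.3159  0.004 ]
card [ 0.5301 -0.3221  0.004 ]
card [ 0.5061 -0.028   0.004 ]
```

View pics/jig.png

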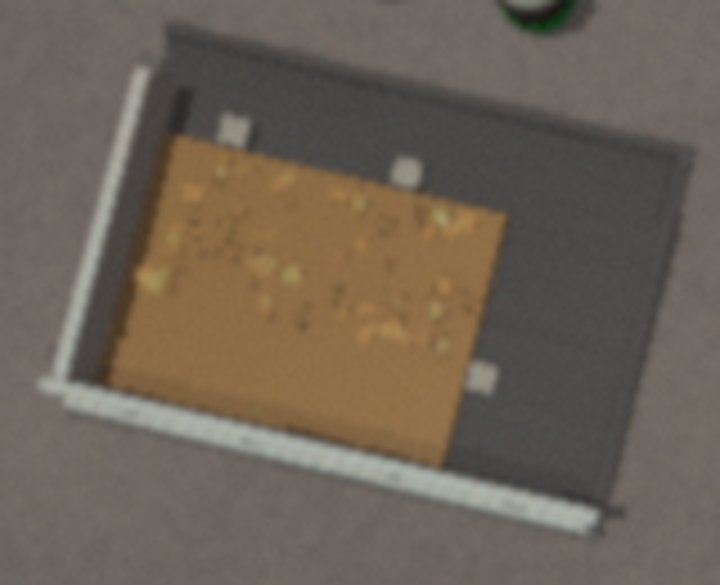

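Run:
```python
from h import *
from bench import get_calibration
c=get_calibration("top")
P=lambda u,v,z: pix2w(c,(u+.5)/4.5+104.5,(v+.5)/4.5+164.5,z)
print({k:P(*k).round(4)[:2] for k in[(172,135,.01),(505,213,.01)]})
A=P(172,135,.01);B=P(505,213,.01);d=A-B;print('len AB',np.hypot(*d[:2]),'yaw',np.arctan2(-d[0],d[1]))
F=P(110,388,.054);G=P(440,467,.054);e=F-G;print('fence',F.round(4),G.round(4),'yaw',np.arctan2(-e[0],e[1]))
E2=P(443,464,.01);S=P(110,380,.01);f=B-E2;g=A-S
print('end yaw',np.arctan2(f[1],f[0]),np.arctan2(g[1],g[0]))
y=np.arctan2(-d[0],d[1]);ex=np.array([np.cos(y),np.sin(y)]);
print('x dist fence from A,B:',ex@(A-F)[:2],ex@(B-G)[:2], 'corner',A[:2]-.11*ex)
```

```text
{(172, 135, 0.01): array([0.6123, 0.2557]), (505, 213, 0.01): array([0.5754, 0.1158])}
len AB 0.14459614317820738 yaw -0.2579604151967352
fence [0.5048 0.2707 0.054 ] [0.4695 0.1396 0.054 ] yaw -0.26294509292680135
end yaw -0.25814086840048195 -0.24916611970056227
x dist fence from A,B: 0.10784497827961087 0.10852188834132485 corner [0.50597116 0.28371762]
```

```bash
cat >> h.py <<'E'
def plan(target,yaw):
    """yaw: world heading of wall x axis; tool y aligned with +-that, tool z down. Shift in tool axes (current), turn deg about tool z."""
    from bench import robot
    s=robot.read_state(); r=R.from_rotvec(s["ee_rot"]); M=r.as_matrix()
    x=np.array([np.cos(yaw),np.sin(yaw),0]); best=None
    for sg in(1,-1):
        yv=sg*x; z=np.array([0,0,-1.]); T=np.c_[np.cross(yv,z),yv,z]
        dr=(r.inv()*R.from_matrix(T)).as_rotvec(degrees=True)
        if best is None or np.linalg.norm(dr)<np.linalg.norm(best[1]): best=(sg,dr)
    sh=M.T@(np.array(target)-s["position"])
    print("t",round(s["t"],2),"pos",s["position"].round(4),"sign",best[0],"shift mm",(sh*1e3).round(1),"turn",best[1].round(2),"M",M.round(3).tolist(),"j6",round(s["joint_positions"][5],2),"F",s["ft_force"].round(2),"w",round(s["width"],4),"gf",round(float(s["grasp_force"]),1))
E
python3 - <<'E'
from h import *
from bench import get_calibration
plan([.50,.20,.30],-.257)
c=get_calibration("wrist");print(c)
E
```

```text
t 0.15 pos [0.24   0.5764 0.2302] sign 1 shift mm [-384.7 -247.6  -69.4] turn [-1.000e-01  7.000e-02  8.211e+01] M [[-0.923, 0.385, -0.001], [0.385, 0.923, -0.002], [0.0, -0.002, -1.0]] j6 -0.11 F [ 0.54 -0.96  1.63] w 0.0857 gf 0.0
{'intrinsics': array([[290.52268238,   0.        , 278.95955181],
       [  0.        , 290.52268238, 210.59195727],
       [  0.        ,   0.        ,   1.        ]]), 'position': array([0.17138917, 0.60471173, 0.3730478 ]), 'attitude': array([-0.25886481, -0.17050668,  1.16866895])}
```

{"name": "play_rows", "arguments": {"steps": [[[-0.032, -0.0206, -0.0058, 0, 0, 0, -1], [-0.032, -0.0206, -0.0058, 0, 0, 0, -1], [-0.032, -0.0206, -0.0058, 0, 0, 0, -1], [-0.032, -0.0206, -0.0058, 0, 0, 0, -1], [-0.032, -0.0206, -0.0058, 0, 0, 0, -1], [-0.032, -0.0206, -0.0058, 0, 0, 0, -1], [-0.032, -0.0206, -0.0058, 0, 0, 0, -1], [-0.032, -0.0206, -0.0058, 0, 0, 0, -1], [-0.032, -0.0206, -0.0058, 0, 0, 0, -1], [-0.032, -0.0206, -0.0058, 0, 0, 0, -1]]]}}

```text
t: 0.98
position: [0.457, 0.2619, 0.2894]
ee_rot: [-0.616, -3.08, 0.0]
ft_force: [0.0, 0.0, -0.3]
width: 0.0854
grasp_force: 0.0
```

{"name": "play_rows", "arguments": {"steps": [[[-0.032, -0.0206, -0.0058, 0, 0, 0, -1], [-0.032, -0.0206, -0.0058, 0, 0, 0, -1], [0, 0, 0, 0, 0, 7, -1], [0, 0, 0, 0, 0, 7, -1], [0, 0, 0, 0, 0, 7, -1], [0, 0, 0, 0, 0, 7, -1], [0, 0, 0, 0, 0, 7, -1], [0, 0, 0, 0, 0, 7, -1], [0, 0, 0, 0, 0, 7, -1], [0, 0, 0, 0, 0, 7, -1]]]}}

```text
t: 1.82
position: [0.4994, 0.2009, 0.3004]
ee_rot: [-1.997, -2.424, 0.001]
ft_force: [0.4, -0.1, -0.9]
width: 0.0856
grasp_force: 0.0
```

{"name": "play_rows", "arguments": {"steps": [[[0, 0, 0, 0, 0, 7, -1], [0, 0, 0, 0, 0, 7, -1], [0, 0, 0, 0, 0, 7, -1], [0, 0, 0, 0, 0, 5.1, -1], [0, 0, 0, 0, 0, 0, -1], [0, 0, 0, 0, 0, 0, -1], [0, 0, 0, 0, 0, 0, -1], [0, 0, 0, 0, 0, 0, -1]]]}}

```text
t: 2.48
position: [0.4997, 0.201, 0.3008]
ee_rot: [-2.486, -1.92, 0.0]
ft_force: [0.2, -0.4, 0.3]
width: 0.0851
grasp_force: 0.0
```

Run:
```python
from h import *
from bench import capture,get_calibration
plan([.50,.20,.30],-.257)
c=get_calibration("wrist");im=capture("wrist")
np.save("pics/w1.npy",im);import pickle;pickle.dump(c,open("c1.pkl","wb"));print(c["position"])
print(w2pix(c,[[.506,.2837,.01],[.6123,.2557,.01],[.47,.14,.01]]))
cv2.imwrite("pics/w1.png",cv2.resize(im[:,:,::-1],(800,600),interpolation=cv2.INTER_CUBIC))
```

```text
t 2.48 pos [0.4997 0.201  0.3008] sign 1 shift mm [-0.9  0.6  0.8] turn [-0.01  0.01  0.08] M [[0.253, 0.968, -0.0], [0.968, -0.253, -0.0], [-0.0, -0.0, -1.0]] j6 0.51 F [ 0.21 -0.43  0.34] w 0.0851 gf 0.0
[0.51788152 0.27226986 0.44355143]
[[269.42939396 116.61492399]
 [346.84675022 116.87047332]
 [271.16962644 215.88636498]]
```

View pics/w1.png

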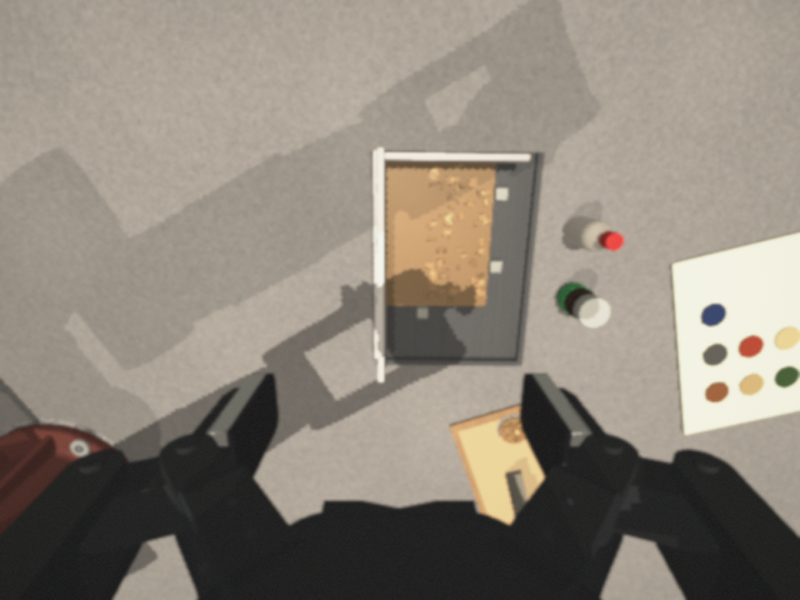

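The wrist view shows the board corners at about (387,167), (495,167), (487,305) and (386,305), with the fence and stop aligned to the image axes. Next, an enlarged crop.

Run:
```python
import numpy as np,cv2
im=np.load("pics/w1.npy")[98:223,255:385,::-1]
cv2.imwrite("pics/w1c.png",cv2.resize(im,None,fx=4.75,fy=4.75,interpolation=cv2.INTER_CUBIC))
```

```text
(no output)
```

View pics/w1c.png

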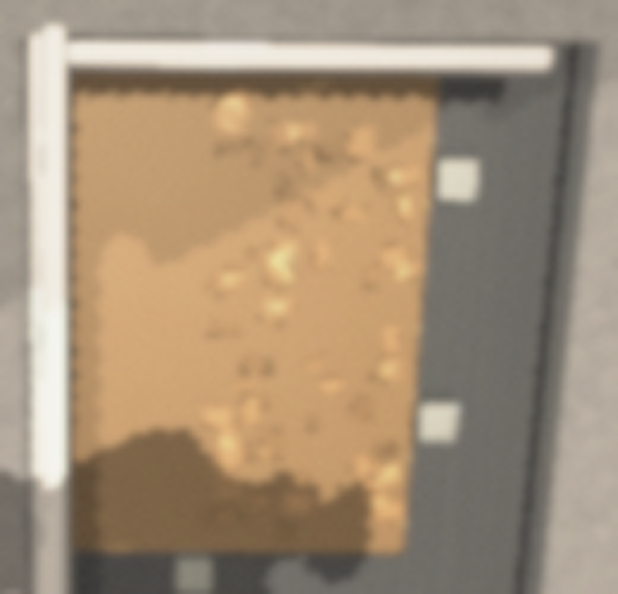

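Run:
```python
from h import *
import pickle
c=pickle.load(open("c1.pkl","rb"))
P=lambda u,v,z: pix2w(c,(u+.5)/4.75+254.5,(v+.5)/4.75+97.5,z)[:2]
A=P(438,77,.01);B=P(405,553,.01);D=P(73,553,.01);C=P(75,77,.01)
print(A,B,C,D)
n=np.linalg.norm;print(n(A-B),n(C-D),n(A-C),n(B-D))
yw=lambda d:np.arctan2(-d[0],d[1])
print(yw(A-B),yw(C-D),np.arctan2(*(A-C)[::-1]),np.arctan2(*(B-D)[::-1]))
T=P(68,68,.054);U=P(66,480,.054);S=P(545,70,.054);print('fence top',T,U,yw(T-U),'stop top',S,np.arctan2(*(S-T)[::-1]))
```

```text
[0.61302361 0.2597652 ] [0.57482053 0.11597393] [0.50830761 0.2869984 ] [0.46898086 0.14342415]
0.14877971842070228 0.14886287832641576 0.10819929965091761 0.10934144024462845
-0.25968502958671735 -0.26735470126054434 -0.25443096775030877 -0.253765329272225
fence top [0.50806102 0.28818104] [0.47777571 0.17854863] -0.2695224923638216 stop top [0.63137665 0.25558568] -0.25841454167171024
```

Run:
```python
from h import *
plan([.56,-.205,.28],.07)
```

```text
t 2.53 pos [0.4997 0.201  0.3008] sign 1 shift mm [-377.6  161.1   20.8] turn [-1.000e-02  0.000e+00 -1.867e+01] M [[0.253, 0.967, -0.0], [0.967, -0.253, -0.0], [-0.0, -0.0, -1.0]] j6 0.51 F [-0.6  -0.25 -0.13] w 0.0856 gf 0.0
```

{"name": "play_rows", "arguments": {"steps": [[[-0.0344, 0.0146, 0.0019, 0, 0, 0, -1], [-0.0344, 0.0146, 0.0019, 0, 0, 0, -1], [-0.0344, 0.0146, 0.0019, 0, 0, 0, -1], [-0.0344, 0.0146, 0.0019, 0, 0, 0, -1], [-0.0344, 0.0146, 0.0019, 0, 0, 0, -1], [-0.0344, 0.0146, 0.0019, 0, 0, 0, -1], [-0.0344, 0.0146, 0.0019, 0, 0, 0, -1], [-0.0344, 0.0146, 0.0019, 0, 0, 0, -1], [-0.0344, 0.0146, 0.0019, 0, 0, 0, -1], [-0.0344, 0.0146, 0.0019, 0, 0, 0, -1]]]}}

```text
t: 3.37
position: [0.5535, -0.1707, 0.2819]
ee_rot: [2.487, 1.919, 0.0]
ft_force: [0.5, 0.1, 0.3]
width: 0.0852
grasp_force: 0.0
```

{"name": "play_rows", "arguments": {"steps": [[[-0.0344, 0.0146, 0.0019, 0, 0, 0, -1], [0, 0, 0, 0, 0, -6.2, -1], [0, 0, 0, 0, 0, -6.2, -1], [0, 0, 0, 0, 0, -6.2, -1], [0, 0, 0, 0, 0, 0, -1], [0, 0, 0, 0, 0, 0, -1], [0, 0, 0, 0, 0, 0, -1], [0, 0, 0, 0, 0, 0, -1]]]}}

```text
t: 4.03
position: [0.559, -0.2055, 0.2801]
ee_rot: [2.146, 2.294, -0.0]
ft_force: [0.5, 0.2, 0.1]
width: 0.0855
grasp_force: 0.0
```

Run:
```python
from h import *
from bench import capture,get_calibration
plan([.566,-.147,.2],.07)
c=get_calibration("wrist");im=capture("wrist")
import pickle;pickle.dump(c,open("c2.pkl","wb"));print(c["position"])
print(w2pix(c,[[.566,-.147,.104],[.566,-.147,.004]]))
np.save("pics/w2.npy",im)
cv2.imwrite("pics/w2.png",cv2.resize(im[60:330,140:500,::-1],(800,600),interpolation=cv2.INTER_CUBIC))
```

```text
t 4.03 pos [ 0.559  -0.2055  0.2801] sign 1 shift mm [57.9 10.9 80.1] turn [ 0.    0.01 -0.18] M [[-0.067, 0.998, 0.0], [0.998, 0.067, -0.0], [-0.0, 0.0, -1.0]] j6 -0.54 F [0.52 0.24 0.12] w 0.0855 gf 0.0
[ 0.55350212 -0.13200722  0.42285557]
[[290.13234408 138.22680084]
 [287.59883153 134.5705822 ]]
```

View pics/w2.png

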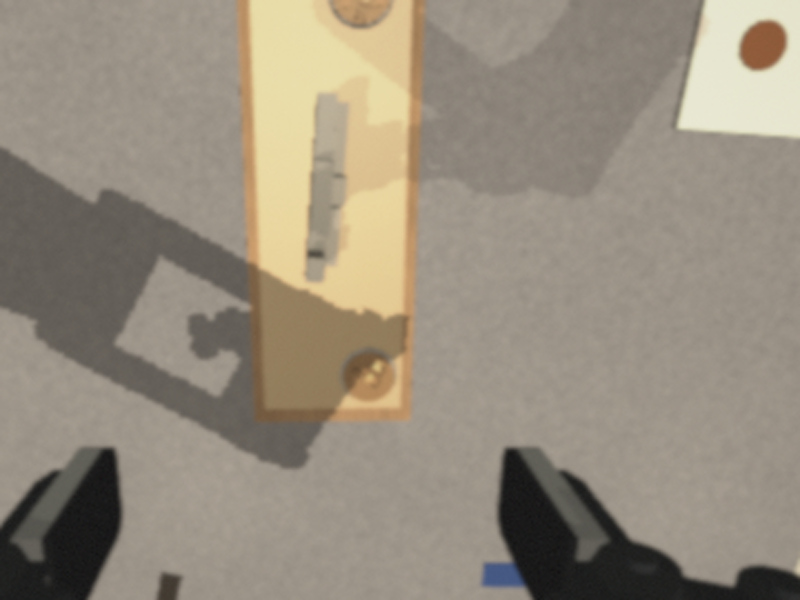

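The wall runs from (330,93) to (314,280) in this crop, with the pier around (322,200). Next, an enlarged crop.

Run:
```python
import numpy as np,cv2
im=np.load("pics/w2.npy")[95:195,250:330,::-1]
cv2.imwrite("pics/w2c.png",cv2.resize(im,None,fx=6,fy=6,interpolation=cv2.INTER_CUBIC))
```

```text
(no output)
```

View pics/w2c.png

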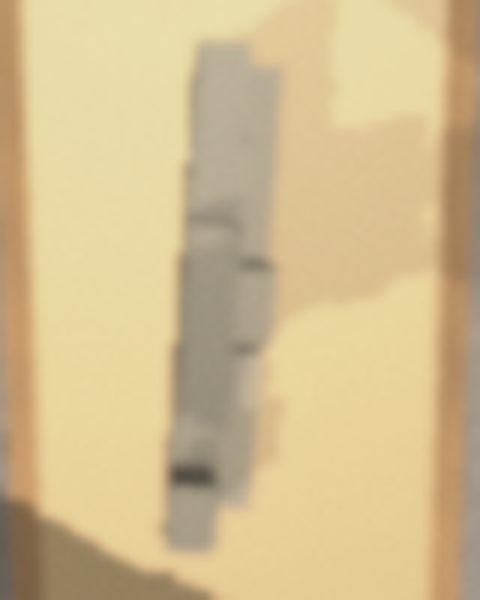

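Run:
```python
from h import *
import pickle
c=pickle.load(open("c2.pkl","rb"))
P=lambda u,v,z: pix2w(c,(u+.5)/6+249.5,(v+.5)/6+94.5,z)[:2]
a=P(223,42,.082);b=P(190,549,.064);m=P(207,330,.104);p=P(183,250,.104);q=P(172,425,.104)
yw=lambda d:np.arctan2(-d[0],d[1])
print(a,b,(a+b)/2,m,np.linalg.norm(a-b),yw(a-b),yw(p-q), 'butt',P(256,264,.048),P(248,349,.048), yw(P(282,70,.012)-P(250,505,.012)))
```

```text
[ 0.56004984 -0.10921952] [ 0.56104262 -0.20796734] [ 0.56054623 -0.15859343] [ 0.5604343  -0.15930234] 0.09875281234252588 0.010053343716199148 0.004387371220996816 butt [ 0.57087839 -0.14988554] [ 0.57060795 -0.16744908] 0.007578952208402099
```

Run:
```python
from h import *
plan([.5605,-.159,.062],.008)
```

```text
t 4.08 pos [ 0.559  -0.2054  0.2801] sign 1 shift mm [ 46.2   4.6 218.1] turn [0.01 0.   3.39] M [[-0.067, 0.998, 0.0], [0.998, 0.067, -0.0], [-0.0, 0.0, -1.0]] j6 -0.54 F [ 0.16 -0.43  0.99] w 0.0853 gf 0.0
```

{"name": "play_rows", "arguments": {"steps": [[[0.0231, 0.0023, 0.01, 0, 0, 0, -1], [0.0231, 0.0023, 0.01, 0, 0, 0, -1], [0, 0, 0.03, 0, 0, 3.4, -1], [0, 0, 0.038, 0, 0, 0, -1], [0, 0, 0.038, 0, 0, 0, -1], [0, 0, 0.03, 0, 0, 0, -1], [0, 0, 0.022, 0, 0, 0, -1], [0, 0, 0.02, 0, 0, 0, -1], [0, 0, 0.02, 0, 0, 0, -1], [0, 0, 0, 0, 0, 0, -1]]]}}

```text
t: 4.92
position: [0.5567, -0.1576, 0.0573]
ee_rot: [-2.207, -2.224, 0.005]
ft_force: [-1.1, 0.7, -0.7]
width: 0.0853
grasp_force: 0.0
```

{"name": "play_rows", "arguments": {"steps": [[[0, 0, 0, 0, 0, 0, 1], [0, 0, 0, 0, 0, 0, 1], [0, 0, 0, 0, 0, 0, 1], [0, 0, 0, 0, 0, 0, 1], [0, 0, 0, 0, 0, 0, 1], [0, 0, 0, 0, 0, 0, 1], [0, 0, 0, 0, 0, 0, 1], [0, 0, 0, 0, 0, 0, 1], [0, 0, 0, 0, 0, 0, 1], [0, 0, 0, 0, 0, 0, 1]]], "grip_force": 50}}

```text
t: 5.75
position: [0.5613, -0.1597, 0.0631]
ee_rot: [2.211, 2.229, 0.001]
ft_force: [1.1, -0.1, 5.7]
width: 0.0092
grasp_force: 49.6
```

{"name": "play_rows", "arguments": {"steps": [[[0, 0, -0.01, 0, 0, 0, 1], [0, 0, -0.015, 0, 0, 0, 1], [0, 0, -0.02, 0, 0, 0, 1], [0, 0, -0.02, 0, 0, 0, 1], [0, 0, -0.02, 0, 0, 0, 1], [0, 0, -0.02, 0, 0, 0, 1], [0, 0, -0.015, 0, 0, 0, 1], [0, 0, 0, 0, 0, 0, 1], [0, 0, 0, 0, 0, 0, 1], [0, 0, 0, 0, 0, 0, 1]]]}}

```text
t: 6.58
position: [0.5592, -0.1588, 0.1804]
ee_rot: [-2.21, -2.229, 0.002]
ft_force: [0.5, 0.4, -1.1]
width: 0.0096
grasp_force: 48.9
```

Run:
```python
from h import *
plan([.5153,.2212,.18],-.26)
```

```text
t 6.58 pos [ 0.5592 -0.1588  0.1804] sign 1 shift mm [380.4 -40.7   0.9] turn [-0.17 -0.04 15.38] M [[-0.008, 1.0, -0.003], [1.0, 0.008, 0.001], [0.001, -0.003, -1.0]] j6 -0.41 F [ 0.5   0.42 -1.1 ] w 0.0096 gf 48.9
```

{"name": "play_rows", "arguments": {"steps": [[[0.038, -0.0041, 0, 0, 0, 0, 1], [0.038, -0.0041, 0, 0, 0, 0, 1], [0.038, -0.0041, 0, 0, 0, 0, 1], [0.038, -0.0041, 0, 0, 0, 0, 1], [0.038, -0.0041, 0, 0, 0, 0, 1], [0.038, -0.0041, 0, 0, 0, 0, 1], [0.038, -0.0041, 0, 0, 0, 0, 1], [0.038, -0.0041, 0, 0, 0, 0, 1], [0.038, -0.0041, 0, 0, 0, 0, 1], [0.038, -0.0041, 0, 0, 0, 0, 1]]]}}

```text
t: 7.42
position: [0.5141, 0.2217, 0.1797]
ee_rot: [-2.211, -2.229, 0.006]
ft_force: [1.0, 0.1, -0.7]
width: 0.0092
grasp_force: 48.8
```

{"name": "play_rows", "arguments": {"steps": [[[0, 0, 0, 0, 0, 5.2, 1], [0, 0, 0, 0, 0, 5.2, 1], [0, 0, 0, 0, 0, 5, 1], [0, 0, 0, 0, 0, 0, 1], [0, 0, 0, 0, 0, 0, 1], [0, 0, 0, 0, 0, 0, 1], [0, 0, 0, 0, 0, 0, 1], [0, 0, 0, 0, 0, 0, 1]]]}}

```text
t: 8.08
position: [0.5161, 0.22, 0.1817]
ee_rot: [-2.491, -1.914, 0.001]
ft_force: [0.1, 1.0, -1.1]
width: 0.0094
grasp_force: 48.8
```

Run:
```python
from h import *
from bench import capture,get_calibration
plan([.5153,.2212,.1],-.26)
c=get_calibration("wrist");im=capture("wrist")
import pickle;pickle.dump(c,open("c3.pkl","wb"))
np.save("pics/w3.npy",im)
cv2.imwrite("pics/w3.png",cv2.resize(im[60:420,120:480,::-1],(600,600),interpolation=cv2.INTER_CUBIC))
```

```text
t 8.08 pos [0.5161 0.22   0.1817] sign 1 shift mm [ 1.  -1.1 81.7] turn [-0.03  0.01 -0.01] M [[0.257, 0.966, -0.0], [0.966, -0.257, -0.0], [-0.0, -0.0, -1.0]] j6 0.54 F [ 0.09  1.02 -1.11] w 0.0094 gf 48.8
```

View pics/w3.png

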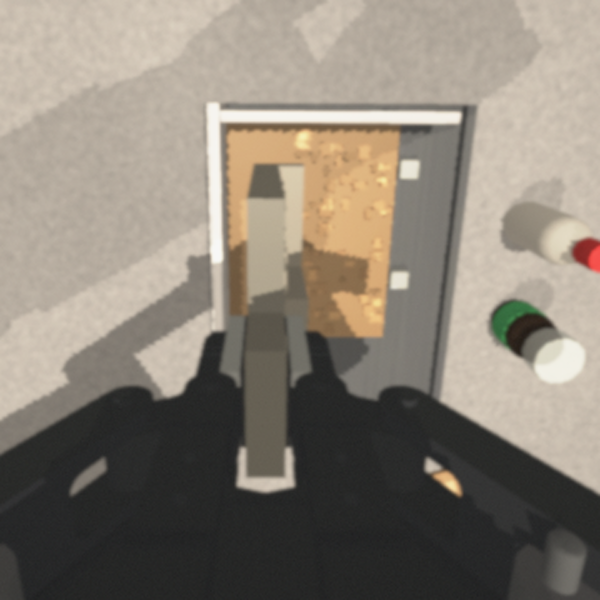

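The wall is held upright and square to the jig: its +y end is at about (265,165) and its back is parallel to the fence. Lowering it now.

{"name": "play_rows", "arguments": {"steps": [[[0, 0, 0.02, 0, 0, 0, 1], [0, 0, 0.02, 0, 0, 0, 1], [0, 0, 0.02, 0, 0, 0, 1], [0, 0, 0.016, 0, 0, 0, 1], [0, 0, 0.012, 0, 0, 0, 1], [0, 0, 0.008, 0, 0, 0, 1], [0, 0, 0.004, 0, 0, 0, 1], [0, 0, 0, 0, 0, 0, 1], [0, 0, 0, 0, 0, 0, 1], [0, 0, 0, 0, 0, 0, 1]]]}}

```text
t: 8.97
position: [0.5173, 0.2206, 0.0832]
ee_rot: [2.49, 1.914, 0.003]
ft_force: [0.5, -0.7, -0.7]
width: 0.0093
grasp_force: 48.8
```

{"name": "play_rows", "arguments": {"steps": [[[0, 0, 0.003, 0, 0, 0, 1], [0, 0, 0.003, 0, 0, 0, 1], [0, 0, 0, 0, 0, 0, 1], [0, 0, 0, 0, 0, 0, 1], [0, 0, 0, 0, 0, 0, 1]]]}}

```text
t: 9.38
position: [0.5162, 0.2203, 0.076]
ee_rot: [2.491, 1.914, -0.0]
ft_force: [0.6, -0.6, -0.3]
width: 0.0097
grasp_force: 48.8
```

{"name": "play_rows", "arguments": {"steps": [[[0, 0, 0.001, 0, 0, 0, 1], [0, 0, 0.001, 0, 0, 0, 1], [0, 0, 0, 0, 0, 0, 1], [0, 0, 0, 0, 0, 0, 1], [0, 0, 0, 0, 0, 0, 1]]]}}

```text
t: 9.8
position: [0.5162, 0.2203, 0.074]
ee_rot: [2.491, 1.914, 0.0]
ft_force: [1.2, -0.1, -1.4]
width: 0.0095
grasp_force: 48.8
```

{"name": "play_rows", "arguments": {"steps": [[[0, 0, 0.001, 0, 0, 0, 1], [0, 0, 0.001, 0, 0, 0, 1], [0, 0, 0.001, 0, 0, 0, 1], [0, 0, 0, 0, 0, 0, 1], [0, 0, 0, 0, 0, 0, 1], [0, 0, 0, 0, 0, 0, 1]]]}}

```text
t: 10.3
position: [0.5162, 0.2203, 0.071]
ee_rot: [-2.491, -1.914, 0.0]
ft_force: [-0.3, 0.3, -1.4]
width: 0.0094
grasp_force: 48.8
```

{"name": "play_rows", "arguments": {"steps": [[[0, 0, 0.001, 0, 0, 0, 1], [0, 0, 0, 0, 0, 0, 1], [0, 0, 0, 0, 0, 0, 1], [0, 0, 0, 0, 0, 0, 1]]]}}

```text
t: 10.63
position: [0.5162, 0.2203, 0.07]
ee_rot: [-2.491, -1.914, -0.0]
ft_force: [0.6, 0.3, -1.1]
width: 0.0094
grasp_force: 48.8
```

{"name": "play_rows", "arguments": {"steps": [[[0, 0, 0.001, 0, 0, 0, 1], [0, 0, 0, 0, 0, 0, 1], [0, 0, 0, 0, 0, 0, 1], [0, 0, 0, 0, 0, 0, 1]]]}}

```text
t: 10.97
position: [0.5164, 0.2204, 0.0691]
ee_rot: [2.491, 1.914, 0.0]
ft_force: [0.2, 0.0, -0.3]
width: 0.0097
grasp_force: 48.9
```

{"name": "play_rows", "arguments": {"steps": [[[0, 0, 0.0007, 0, 0, 0, 1], [0, 0, 0, 0, 0, 0, 1], [0, 0, 0, 0, 0, 0, 1], [0, 0, 0, 0, 0, 0, 1]]]}}

```text
t: 11.3
position: [0.5165, 0.2204, 0.0691]
ee_rot: [2.491, 1.914, 0.0]
ft_force: [-2.3, -0.7, 5.7]
width: 0.0092
grasp_force: 49.7
```

{"name": "play_rows", "arguments": {"steps": [[[0, 0, 0.0007, 0, 0, 0, 1], [0, 0, 0, 0, 0, 0, 1], [0, 0, 0, 0, 0, 0, 1], [0, 0, 0, 0, 0, 0, 1]]]}}

```text
t: 11.63
position: [0.5165, 0.2204, 0.069]
ee_rot: [2.491, 1.914, 0.0]
ft_force: [-2.9, -0.8, 7.9]
width: 0.0093
grasp_force: 50.4
```

{"name": "play_rows", "arguments": {"steps": [[[0, 0, -0.0018, 0, 0, 0, 1], [0.003, 0, 0, 0, 0, 0, 1], [0.003, 0, 0, 0, 0, 0, 1], [0.002, 0, 0, 0, 0, 0, 1], [0.001, 0, 0, 0, 0, 0, 1], [0, 0, 0, 0, 0, 0, 1], [0, 0, 0, 0, 0, 0, 1], [0, 0, 0, 0, 0, 0, 1]]]}}

```text
t: 12.3
position: [0.5183, 0.2291, 0.0691]
ee_rot: [-2.491, -1.914, 0.0]
ft_force: [-0.2, -0.7, -1.0]
width: 0.0095
grasp_force: 49.0
```

{"name": "play_rows", "arguments": {"steps": [[[0.001, 0, 0, 0, 0, 0, 1], [0, 0, 0, 0, 0, 0, 1], [0, 0, 0, 0, 0, 0, 1], [0, 0, 0, 0, 0, 0, 1]]]}}

```text
t: 12.63
position: [0.5187, 0.2299, 0.0693]
ee_rot: [-2.491, -1.914, 0.0]
ft_force: [0.1, -0.6, -0.8]
width: 0.0091
grasp_force: 49.0
```

{"name": "play_rows", "arguments": {"steps": [[[0.001, 0, 0, 0, 0, 0, 1], [0, 0, 0, 0, 0, 0, 1], [0, 0, 0, 0, 0, 0, 1], [0, 0, 0, 0, 0, 0, 1]]]}}

```text
t: 12.97
position: [0.5191, 0.231, 0.0694]
ee_rot: [2.491, 1.914, 0.0]
ft_force: [-0.2, 0.6, -0.4]
width: 0.0095
grasp_force: 49.0
```

{"name": "play_rows", "arguments": {"steps": [[[0.001, 0, 0, 0, 0, 0, 1], [0, 0, 0, 0, 0, 0, 1], [0, 0, 0, 0, 0, 0, 1], [0, 0, 0, 0, 0, 0, 1]]]}}

```text
t: 13.3
position: [0.5193, 0.2319, 0.0694]
ee_rot: [-2.491, -1.914, 0.0]
ft_force: [-0.1, -0.6, -1.0]
width: 0.0098
grasp_force: 49.0
```

{"name": "play_rows", "arguments": {"steps": [[[0.0008, 0, 0, 0, 0, 0, 1], [0, 0, 0, 0, 0, 0, 1], [0, 0, 0, 0, 0, 0, 1], [0, 0, 0, 0, 0, 0, 1]]]}}

```text
t: 13.63
position: [0.5195, 0.2327, 0.0694]
ee_rot: [2.491, 1.914, 0.0]
ft_force: [0.2, -0.6, -1.1]
width: 0.0096
grasp_force: 49.0
```

{"name": "play_rows", "arguments": {"steps": [[[0.0008, 0, 0, 0, 0, 0, 1], [0, 0, 0, 0, 0, 0, 1], [0, 0, 0, 0, 0, 0, 1], [0, 0, 0, 0, 0, 0, 1]]]}}

```text
t: 13.97
position: [0.5197, 0.2335, 0.0694]
ee_rot: [2.491, 1.914, 0.0]
ft_force: [0.5, 0.7, -1.0]
width: 0.0095
grasp_force: 48.9
```

{"name": "play_rows", "arguments": {"steps": [[[0.0008, 0, 0, 0, 0, 0, 1], [0, 0, 0, 0, 0, 0, 1], [0, 0, 0, 0, 0, 0, 1], [0, 0, 0, 0, 0, 0, 1]]]}}

```text
t: 14.3
position: [0.5198, 0.2337, 0.0694]
ee_rot: [2.49, 1.914, -0.002]
ft_force: [-1.6, -3.4, 0.3]
width: 0.0094
grasp_force: 49.0
```

{"name": "play_rows", "arguments": {"steps": [[[-0.0013, 0, 0, 0, 0, 0, 1], [0, -0.004, 0, 0, 0, 0, 1], [0, -0.004, 0, 0, 0, 0, 1], [0, -0.004, 0, 0, 0, 0, 1], [0, -0.003, 0, 0, 0, 0, 1], [0, -0.001, 0, 0, 0, 0, 1], [0, 0, 0, 0, 0, 0, 1], [0, 0, 0, 0, 0, 0, 1], [0, 0, 0, 0, 0, 0, 1]]]}}

```text
t: 15.05
position: [0.5043, 0.2372, 0.0695]
ee_rot: [2.491, 1.914, 0.001]
ft_force: [-0.1, -0.2, -1.2]
width: 0.0094
grasp_force: 48.8
```

{"name": "play_rows", "arguments": {"steps": [[[0, -0.001, 0, 0, 0, 0, 1], [0, 0, 0, 0, 0, 0, 1], [0, 0, 0, 0, 0, 0, 1], [0, 0, 0, 0, 0, 0, 1]]]}}

```text
t: 15.38
position: [0.5032, 0.2373, 0.0694]
ee_rot: [2.491, 1.914, 0.0]
ft_force: [-1.0, -0.6, -1.2]
width: 0.0095
grasp_force: 48.8
```

{"name": "play_rows", "arguments": {"steps": [[[0, -0.001, 0, 0, 0, 0, 1], [0, 0, 0, 0, 0, 0, 1], [0, 0, 0, 0, 0, 0, 1], [0, 0, 0, 0, 0, 0, 1]]]}}

```text
t: 15.72
position: [0.5022, 0.2376, 0.0694]
ee_rot: [2.491, 1.914, -0.0]
ft_force: [0.4, -0.4, -1.1]
width: 0.0095
grasp_force: 48.8
```

{"name": "play_rows", "arguments": {"steps": [[[0, -0.0008, 0, 0, 0, 0, 1], [0, 0, 0, 0, 0, 0, 1], [0, 0, 0, 0, 0, 0, 1], [0, 0, 0, 0, 0, 0, 1]]]}}

```text
t: 16.05
position: [0.5014, 0.2378, 0.0694]
ee_rot: [-2.491, -1.914, -0.0]
ft_force: [-0.3, 0.0, -1.4]
width: 0.0095
grasp_force: 48.8
```

{"name": "play_rows", "arguments": {"steps": [[[0, -0.0008, 0.0005, 0, 0, 0, 1], [0, 0, 0, 0, 0, 0, 1], [0, 0, 0, 0, 0, 0, 1], [0, 0, 0, 0, 0, 0, 1]]]}}

```text
t: 16.38
position: [0.5009, 0.2381, 0.0691]
ee_rot: [2.491, 1.914, 0.001]
ft_force: [0.2, 0.5, -0.7]
width: 0.0095
grasp_force: 48.9
```

{"name": "play_rows", "arguments": {"steps": [[[0, -0.0006, 0, 0, 0, 0, 1], [0, 0, 0, 0, 0, 0, 1], [0, 0, 0, 0, 0, 0, 1], [0, 0, 0, 0, 0, 0, 1]]]}}

```text
t: 16.72
position: [0.5003, 0.2382, 0.0691]
ee_rot: [2.491, 1.914, 0.001]
ft_force: [1.1, -0.8, 0.6]
width: 0.0094
grasp_force: 49.0
```

{"name": "play_rows", "arguments": {"steps": [[[0, -0.0006, 0, 0, 0, 0, 1], [0, 0, 0, 0, 0, 0, 1], [0, 0, 0, 0, 0, 0, 1], [0, 0, 0, 0, 0, 0, 1]]]}}

```text
t: 17.05
position: [0.4999, 0.2383, 0.0691]
ee_rot: [2.491, 1.914, 0.001]
ft_force: [2.2, -0.2, -0.2]
width: 0.0096
grasp_force: 49.0
```

{"name": "play_rows", "arguments": {"steps": [[[0, -0.0004, 0, 0, 0, 0, 1], [0, 0, 0, 0, 0, 0, 1], [0, 0, 0, 0, 0, 0, 1], [0, 0, 0, 0, 0, 0, 1]]]}}

```text
t: 17.38
position: [0.4997, 0.2383, 0.0691]
ee_rot: [2.491, 1.913, 0.002]
ft_force: [4.3, -1.6, -1.1]
width: 0.0095
grasp_force: 48.8
```

{"name": "play_rows", "arguments": {"steps": [[[0, -0.0004, 0, 0, 0, 0, 1], [0, 0, 0, 0, 0, 0, 1], [0, 0, 0, 0, 0, 0, 1], [0, 0, 0, 0, 0, 0, 1]]]}}

```text
t: 17.72
position: [0.4997, 0.2384, 0.0691]
ee_rot: [2.49, 1.913, 0.003]
ft_force: [4.5, -1.8, -0.6]
width: 0.0097
grasp_force: 48.7
```

Run:
```python
from h import *
from bench import robot
plan([.5,.238,.069],-.26)
s=robot.read_state();M=R.from_rotvec(s["ee_rot"]).as_matrix();print(M.T@s["ft_force"],M.T@s["wrist_torque"])
```

```text
t 17.72 pos [0.4997 0.2384 0.0691] sign 1 shift mm [-0.3  0.4  0.1] turn [ 0.12 -0.03 -0.04] M [[0.258, 0.966, 0.002], [0.966, -0.258, -0.0], [0.0, 0.002, -1.0]] j6 0.58 F [ 4.45 -1.77 -0.61] w 0.0097 gf 48.7
[-0.56227382  4.75884826  0.6215482 ] [-0.94658369 -0.12274649  0.19752527]
```

{"name": "play_rows", "arguments": {"steps": [[[0, 0, 0, 0, 0, 0.4, 1], [0, 0, 0, 0, 0, 0, 1], [0, 0, 0, 0, 0, 0, 1], [0, 0, 0, 0, 0, 0, 1]]]}}

```text
t: 18.05
position: [0.4997, 0.2384, 0.0691]
ee_rot: [2.496, 1.906, 0.002]
ft_force: [4.9, -2.2, -1.7]
width: 0.0094
grasp_force: 48.8
```

{"name": "play_rows", "arguments": {"steps": [[[0, -0.0004, 0, 0, 0, 0, 1], [0, 0, 0, 0, 0, 0, 1], [0, 0, 0, 0, 0, 0, 1], [0, 0, 0, 0, 0, 0, 1]]]}}

```text
t: 18.38
position: [0.4997, 0.2384, 0.0691]
ee_rot: [2.495, 1.905, 0.003]
ft_force: [5.9, -1.4, -2.9]
width: 0.0093
grasp_force: 48.6
```

```bash
cat > f.py <<'E'
from h import *
from bench import robot
plan([.5,.238,.069],-.26)
s=robot.read_state();M=R.from_rotvec(s["ee_rot"]).as_matrix();print((M.T@s["ft_force"]).round(2),(M.T@s["wrist_torque"]).round(3))
E
python3 f.py
```

```text
t 18.38 pos [0.4997 0.2384 0.0691] sign 1 shift mm [-0.3  0.4  0.1] turn [ 0.18 -0.02 -0.36] M [[0.263, 0.965, 0.003], [0.965, -0.263, -0.0], [0.0, 0.003, -1.0]] j6 0.59 F [ 5.92 -1.43 -2.92] w 0.0093 gf 48.6
[0.18 6.08 2.94] [-1.146 -0.06  -0.113]
```

{"name": "play_rows", "arguments": {"steps": [[[0, -0.0005, 0, 0, 0, 0, 1], [0, 0, 0, 0, 0, 0, 1], [0, 0, 0, 0, 0, 0, 1], [0, 0, 0, 0, 0, 0, 1]]]}}

```text
t: 18.72
position: [0.4996, 0.2384, 0.0691]
ee_rot: [2.494, 1.905, 0.005]
ft_force: [6.6, -1.5, -2.8]
width: 0.009
grasp_force: 48.7
```

{"name": "play_rows", "arguments": {"steps": [[[0, -0.0005, 0, 0, 0, 0, 1], [0, 0, 0, 0, 0, 0, 1], [0, 0, 0, 0, 0, 0, 1], [0, 0, 0, 0, 0, 0, 1]]]}}

```text
t: 19.05
position: [0.4996, 0.2384, 0.0691]
ee_rot: [2.494, 1.905, 0.006]
ft_force: [7.8, -2.2, -3.9]
width: 0.0091
grasp_force: 48.7
```

```bash
python3 f.py
```

```text
t 19.05 pos [0.4996 0.2384 0.0691] sign 1 shift mm [-0.3  0.5  0.1] turn [ 0.3  -0.03 -0.35] M [[0.263, 0.965, 0.005], [0.965, -0.263, -0.001], [0.001, 0.005, -1.0]] j6 0.59 F [ 7.8  -2.2  -3.94] w 0.0091 gf 48.7
[-0.07  8.08  3.98] [-1.529 -0.124 -0.048]
```

{"name": "play_rows", "arguments": {"steps": [[[0, -0.0005, 0, 0, 0, 0, 1], [0, 0, 0, 0, 0, 0, 1], [0, -0.0004, 0, 0, 0, 0, 1], [0, 0, 0, 0, 0, 0, 1], [0, 0, 0, 0, 0, 0, 1], [0, 0, 0, 0, 0, 0, 1]]]}}

```text
t: 19.55
position: [0.4995, 0.2384, 0.0692]
ee_rot: [2.492, 1.904, 0.008]
ft_force: [9.7, -3.3, -5.7]
width: 0.0095
grasp_force: 48.7
```

```bash
python3 f.py
python3 - <<'E'
from h import *
from bench import capture
a=capture("wrist")[60:420,120:480,::-1];b=capture("scene")[120:240,230:390,::-1]
cv2.imwrite("pics/fin.png",np.hstack([cv2.resize(a,(340,340)),cv2.resize(b,(453,340),interpolation=cv2.INTER_CUBIC)]))
E
```

```text
t 19.55 pos [0.4995 0.2384 0.0692] sign 1 shift mm [-0.3  0.6  0.2] turn [ 0.4  -0.05 -0.35] M [[0.263, 0.965, 0.007], [0.965, -0.263, -0.001], [0.001, 0.007, -1.0]] j6 0.59 F [ 9.67 -3.28 -5.7 ] w 0.0095 gf 48.7
[-0.63 10.15  5.77] [-1.89  -0.168 -0.042]
```

View pics/fin.png

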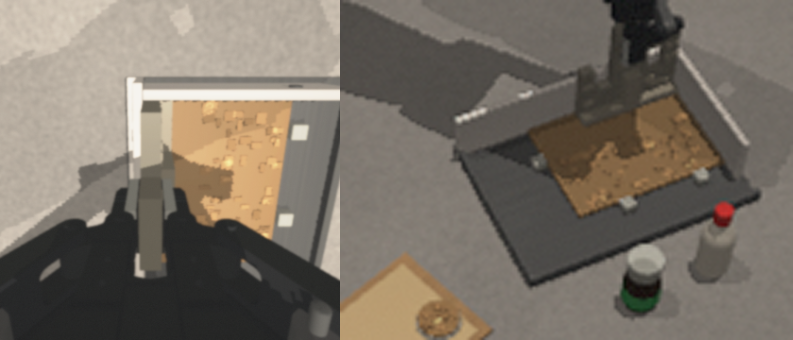

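The wall sits in the corner with its back on the fence and its end at the stop, pot and bottle untouched. Holding about 10 N.

{"name": "play_rows", "arguments": {"steps": [[[0, 0, 0, 0, 0, 0, 1], [0, 0, 0, 0, 0, 0, 1], [0, 0, 0, 0, 0, 0, 1], [0, 0, 0, 0, 0, 0, 1], [0, 0, 0, 0, 0, 0, 1], [0, 0, 0, 0, 0, 0, 1], [0, 0, 0, 0, 0, 0, 1], [0, 0, 0, 0, 0, 0, 1], [0, 0, 0, 0, 0, 0, 1], [0, 0, 0, 0, 0, 0, 1]]]}}

```text
t: 20.48
position: [0.4995, 0.2384, 0.0692]
ee_rot: [2.492, 1.904, 0.008]
ft_force: [10.5, -3.2, -5.5]
width: 0.0094
grasp_force: 48.7
```

{"name": "play_rows", "arguments": {"steps": [[[0, 0, 0, 0, 0, 0, 1], [0, 0, 0, 0, 0, 0, 1], [0, 0, 0, 0, 0, 0, 1], [0, 0, 0, 0, 0, 0, 1], [0, 0, 0, 0, 0, 0, 1], [0, 0, 0, 0, 0, 0, 1], [0, 0, 0, 0, 0, 0, 1], [0, 0, 0, 0, 0, 0, 1], [0, 0, 0, 0, 0, 0, 1], [0, 0, 0, 0, 0, 0, 1]]]}}

```text
t: 21.32
position: [0.4995, 0.2384, 0.0692]
ee_rot: [2.492, 1.904, 0.008]
ft_force: [9.3, -3.0, -5.9]
width: 0.0096
grasp_force: 48.7
```

{"name": "play_rows", "arguments": {"steps": [[[0, 0, 0, 0, 0, 0, 1], [0, 0, 0, 0, 0, 0, 1], [0, 0, 0, 0, 0, 0, 1], [0, 0, 0, 0, 0, 0, 1], [0, 0, 0, 0, 0, 0, 1], [0, 0, 0, 0, 0, 0, 1], [0, 0, 0, 0, 0, 0, 1], [0, 0, 0, 0, 0, 0, 1], [0, 0, 0, 0, 0, 0, 1], [0, 0, 0, 0, 0, 0, 1]]]}}

```text
t: 22.15
position: [0.4995, 0.2385, 0.0692]
ee_rot: [2.492, 1.904, 0.008]
ft_force: [9.1, -2.9, -6.2]
width: 0.0096
grasp_force: 48.7
```

{"name": "play_rows", "arguments": {"steps": [[[0, 0, 0, 0, 0, 0, 1], [0, 0, 0, 0, 0, 0, 1], [0, 0, 0, 0, 0, 0, 1], [0, 0, 0, 0, 0, 0, 1], [0, 0, 0, 0, 0, 0, 1], [0, 0, 0, 0, 0, 0, 1], [0, 0, 0, 0, 0, 0, 1], [0, 0, 0, 0, 0, 0, 1], [0, 0, 0, 0, 0, 0, 1], [0, 0, 0, 0, 0, 0, 1]]]}}

```text
t: 22.98
position: [0.4995, 0.2385, 0.0692]
ee_rot: [2.492, 1.904, 0.008]
ft_force: [9.7, -2.8, -5.9]
width: 0.0096
grasp_force: 48.7
```

```bash
python3 f.py
```

```text
t 22.98 pos [0.4995 0.2385 0.0692] sign 1 shift mm [-0.3  0.6  0.2] turn [ 0.4  -0.05 -0.35] M [[0.263, 0.965, 0.007], [0.965, -0.263, -0.001], [0.001, 0.007, -1.0]] j6 0.59 F [ 9.68 -2.84 -5.87] w 0.0096 gf 48.7
[-0.2  10.05  5.94] [-1.902 -0.15  -0.046]
```

```bash
python3 -c "
from bench import workorder
print(workorder.sign_off())"
```

```text
the job is handed in; nothing more can be done
None
```

The wall is standing in the jig corner with its back on the long fence and its end about half a millimetre from the end stop. I held it at a steady 10 N or so for more than 3 seconds and handed in still pressing; I never went near the bases, paint pot or glue bottle, and no verdict came back.

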